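# Find the fullest salt tin by heft and hold it over the dipping bowl

## Task

Three identical closed tins hold pressed salt cakes for the dipping sauce, and the fullest is to be used first. Lift each tin clear of the cork mat in turn to feel its weight, beginning with the robot's left and ending with its right, and leave the two lighter ones standing where they were. Finish while holding the heaviest tin still and upright over the middle of the stainless bowl, its underside about 15 cm above the counter, without letting go; leave the bowl, the sauce dish and the glass jar where they are.

Things in the scene. Friction and masses are not known exactly. Their poses are not given: they have to be found in the camera images.
- tin_left: Closed plain round metal tin, 62 mm across (rims 63), 85 mm tall, straight sides, lid fixed; origin at the centre of its underside, z up. The robot's leftmost tin (greatest y). Looks like the other two; any one may be the heaviest. The heaviest weighs 0.44 to 0.50 kg, the others 0.17 to 0.31 kg. The cake inside can shift 2 mm. Bears a 60 N grip.
- tin_middle: Closed plain round metal tin, 62 mm across (rims 63), 85 mm tall, straight sides, lid fixed; origin at the centre of its underside, z up. The tin between the other two. Looks like the other two; any one may be the heaviest. The heaviest weighs 0.44 to 0.50 kg, the others 0.17 to 0.31 kg. The cake inside can shift 2 mm. Bears a 60 N grip.
- tin_right: Closed plain round metal tin, 62 mm across (rims 63), 85 mm tall, straight sides, lid fixed; origin at the centre of its underside, z up. The robot's rightmost tin (smallest y). Looks like the other two; any one may be the heaviest. The heaviest weighs 0.44 to 0.50 kg, the others 0.17 to 0.31 kg. The cake inside can shift 2 mm. Bears a 60 N grip.
- mat: Flat cork mat fixed to the counter, 160 mm (x) by 520 mm (y), 4 mm thick, on which the three tins stand in a row; origin at the centre of its underside.
- bowl: Loose shallow stainless dipping bowl, 130 mm across the rim, 38 mm tall, empty, beyond the tins; origin at the centre of its underside.
- sauce_dish: Bystander: loose white ceramic sauce dish, 90 mm across, 25 mm tall, on the robot's right; origin at the centre of its underside.
- clamp_jar: Bystander: loose glass jar with a wire clamp lid, about 100 mm across (the clamp stands 62 mm out from the axis), 148 mm tall, on the robot's left; origin at the centre of its underside.
Not all that is in view belongs to the job. Leave any blue, pink or purple look-alike of the tin_right alone.

How it is judged:
On the way, in this order (a step that is already met when the one before it is completed fails the run):
1. the left tin is lifted by the fingers, more than 20 mm above the mat (height (world z) of tin_left above 0.024 m and contact force between the fingers and tin_left above 0.5 N and contact force between tin_left and mat below 0.05 N), for 0.3 s.
2. the middle tin is lifted by the fingers, more than 20 mm above the mat (height (world z) of tin_middle above 0.024 m and contact force between the fingers and tin_middle above 0.5 N and contact force between tin_middle and mat below 0.05 N), for 0.3 s.
3. the right tin is lifted by the fingers, more than 20 mm above the mat (height (world z) of tin_right above 0.024 m and contact force between the fingers and tin_right above 0.5 N and contact force between tin_right and mat below 0.05 N), for 0.3 s.
At the end, for the whole second after the job is handed in: Heaviest tin held still, tilted under 0.25 rad, centre within 45 mm of the bowl's, underside 90 to 250 mm up, touching only fingers. The other two stand free and upright within 50 mm of their start, each weighing under 3.63 N. Bowl, dish and jar within 30 mm of theirs ((((height (world z) of tin_left between 0.09 and 0.25 m and horizontal distance between tin_left and bowl below 0.045 m and angle between tin_left's own z axis and vertical below 0.25 rad and contact force between the fingers and tin_left above 1 N and linear speed of tin_left below 0.03 m/s and contact force between tin_left and bowl below 0.05 N and contact force between tin_left and mat below 0.05 N) and (contact force between tin_middle and mat between 0.8 and 3.63 N and contact force between each of the arm, the fingers and tin_middle below 0.1 N and angle between tin_middle's own z axis and vertical below 0.1 rad and height (world z) of tin_middle below 0.009 m and distance of tin_middle from where it was at the start of the episode below 0.05 m) and (contact force between tin_right and mat between 0.8 and 3.63 N and contact force between each of the arm, the fingers and tin_right below 0.1 N and angle between tin_right's own z axis and vertical below 0.1 rad and height (world z) of tin_right below 0.009 m and distance of tin_right from where it was at the start of the episode below 0.05 m)) or ((height (world z) of tin_middle between 0.09 and 0.25 m and horizontal distance between tin_middle and bowl below 0.045 m and angle between tin_middle's own z axis and vertical below 0.25 rad and contact force between the fingers and tin_middle above 1 N and linear speed of tin_middle below 0.03 m/s and contact force between tin_middle and bowl below 0.05 N and contact force between tin_middle and mat below 0.05 N) and (contact force between tin_left and mat between 0.8 and 3.63 N and contact force between each of the arm, the fingers and tin_left below 0.1 N and angle between tin_left's own z axis and vertical below 0.1 rad and height (world z) of tin_left below 0.009 m and distance of tin_left from where it was at the start of the episode below 0.05 m) and (contact force between tin_right and mat between 0.8 and 3.63 N and contact force between each of the arm, the fingers and tin_right below 0.1 N and angle between tin_right's own z axis and vertical below 0.1 rad and height (world z) of tin_right below 0.009 m and distance of tin_right from where it was at the start of the episode below 0.05 m)) or ((height (world z) of tin_right between 0.09 and 0.25 m and horizontal distance between tin_right and bowl below 0.045 m and angle between tin_right's own z axis and vertical below 0.25 rad and contact force between the fingers and tin_right above 1 N and linear speed of tin_right below 0.03 m/s and contact force between tin_right and bowl below 0.05 N and contact force between tin_right and mat below 0.05 N) and (contact force between tin_left and mat between 0.8 and 3.63 N and contact force between each of the arm, the fingers and tin_left below 0.1 N and angle between tin_left's own z axis and vertical below 0.1 rad and height (world z) of tin_left below 0.009 m and distance of tin_left from where it was at the start of the episode below 0.05 m) and (contact force between tin_middle and mat between 0.8 and 3.63 N and contact force between each of the arm, the fingers and tin_middle below 0.1 N and angle between tin_middle's own z axis and vertical below 0.1 rad and height (world z) of tin_middle below 0.009 m and distance of tin_middle from where it was at the start of the episode below 0.05 m))) and distance of each of bowl, sauce_dish, clamp_jar from where it was at the start of the episode below 0.03 m); the arm keeps its last pose, push and grip.
It fails at once if the bowl or a bystander is pushed more than 30 mm (distance of any of sauce_dish, clamp_jar, bowl from where it was at the start of the episode above 0.03 m).
It fails at once if a tin is tipped over (angle between any of tin_left, tin_middle, tin_right's own z axis and vertical above 0.7 rad).
It also fails if it takes over 72 s, if anything falls off the work surface, if the arm or the gripper's body presses on something with over 40 N, if the wrist force passes 120 N, or if a joint passes its speed limit or range.

## Robot

A 7-joint arm with a two-finger parallel gripper is mounted at the origin on the work surface. World frame = base frame: x ahead of the robot, y to its left, z up, the work surface at z = 0. Lengths are in m, angles in rad, forces in N, time in s.
With the tool pointing down it reaches from about 0.35 to 0.9 m from the base axis. Payload 8.1 kg.
Tool frame: the origin (TCP) lies at the centre of the arm's flange, where the gripper is bolted on; the fingertips stand 178 mm ahead of it and the grasp point (between the pads) lies 159 mm ahead of it; x points along the fingers, z is the direction in which the jaws open and shut, and the axes are right-handed (so a half turn about x gives the same grasp; the last joint's range is limited). The gripper opens to 92 mm and grips with 3 to 60 N. Pads are 19 mm wide; open, the fingers measure 130 mm over their backs; the gripper's body (75 mm by 190 mm) begins 47 mm behind the grasp point.
Start: joints at [-1.38, 0.434, 0.025, 1.573, -0.012, 1.134, -0.075], TCP at [0.181, 0.598, 0.405] pointing down, gripper open.
Joint ranges: [-2.62, 2.62], [-0.44, 2.09], [-1.27, 1.32], [0.08, 2.57], [-1.32, 4.46], [0.12, 2], [-2.74, 2.74]. Speed limits (rad/s): [2.22, 2.22, 3.01, 3.01, 3.14, 3.14, 3.14].

## Interface

Orientations are given as a rotation vector (axis times angle).
In Python, from cell import arm, get_image, search_frame, pinpoint gives the robot as it stands.
- The arm moves only by the tool arm_command, never from a script. Its argument "motion" is a list of rows, each a list of 7 numbers: the finger opening in mm, from 0 to 91.8, then the shift along the tool's x, y, z in mm, then the turn, a rotation vector about the tool's x, y, z in degrees. In form: [[fingers, x, y, z, ax, ay, az], ...]. A call has 1 to 5 rows; each row shifts and turns the commanded pose from where the row before left it, along the tool's axes as they then stand; what a row does not reach is not made up. A row lasts 1/8 s, in which the tool goes at most 62.5 mm and 10.7 degrees, less where a joint would pass 70% of its speed; a pose out of reach is approached as far as the arm can. A call with a gripper value outside its range is refused whole. The fingers move at their own pace and stop on an object; "newtons" is the grip in N (left out, the last holds). Time passes only in rows, so rows that do not move let the fingers close. It gives the time, the measured TCP pose, the force and the opening at its end, in the units of the state.
- arm.observe(): the state, without advancing time (a new reading comes with each control period).
- get_image(name): name is "side" or "top"; returns a dict with "frame" (420x560x3 uint8, red, green, blue), "range_z" (420x560 float32, m along the optical axis (not along the pixel's ray), 0 where there is no reading), "K" (3x3 intrinsics, pixels), "origin" and "rotation" of the camera in the world. Camera axes: x right, y down, z forward; pixel columns grow to the right and rows downward; lengths in m; the calibration is good to about 2 mm. A picture is of the moment at which its call begins.
- arm.sign_off(): hands the job in, once; it reports no verdict.
Trained networks look in the newest picture that a camera, given by its name, has taken for a name from the list of things; names that differ only in an ending like _2 or _b are one class to them, and where a whole thing is asked for, a point or a joint stands for the part that bears it (a point fixed in the world has none). Each returns a list of dicts, best first, with "p" (0 to 1); they miss things now and then, are a little off and sometimes report something else, mostly with a low value. They report only what shows in the picture. A call takes as long as a camera call. They do not tell look-alikes from the thing itself.
- search_frame(camera, target): "point" ([x, y, z] in m, in world coordinates, good to about 4 mm: the middle of the surface that is visible of it).
- pinpoint(camera, target): "point" ([x, y, z] in m, in world coordinates, good to about 4 mm: a listed point, or the origin of a listed thing).
The state is a dict: "clock": time; "joints": joint angles; "dq": joint speeds; "joint_efforts": joint torques, N m; "position": TCP position; "ee_rot": TCP orientation; "force": force on the tool from outside, world axes, zero at the start; "ft_torque": the same for the moment, N m; "width": opening from 0.0 (shut) to 1.0 (fully open).
Only numpy, scipy, OpenCV 4.12 (cv2) and the standard library are available. Lean on these libraries where they do the work, as an engineer would, in place of code of your own. Each camera call takes 0.05 s, during which the arm holds its last target. There are 200 camera calls.

## Working session

There is one attempt and no reset: what is moved stays moved. The work goes in short steps, Python scripts to look and compute and a tool call to move; the robot and the scene stay as the last step left them, time stands still between calls to the robot, and variables do not carry over. Pictures are saved under pics/ and viewed, about 8 in all and at most 12, crops included, and the job is handed in when it is done.

Besides the shell and the picture viewer there is one more tool, called after "Emit:" by a JSON object that holds its "op" and its "data", one argument or row to a line. arm_command: Moves the arm, as the interface text tells. Its arguments: {"type":"object","properties":{"motion":{"type":"array"},"newtons":{"type":"number"}},"required":["motion"]}

```bash
mkdir -p pics; ls; cat > h.py <<'E'
import numpy as np, cv2
from cell import arm, get_image, search_frame, pinpoint
from scipy.spatial.transform import Rotation as R
np.set_printoptions(precision=4,suppress=True)
def cloud(im):
    d=im['range_z']; K=np.array(im['K']); v,u=np.indices(d.shape)
    P=np.stack([(u-K[0,2])*d/K[0,0],(v-K[1,2])*d/K[1,1],d],-1)
    W=P@np.array(im['rotation']).T+np.array(im['origin']); W[d==0]=np.nan
    return W
def pix(im,p):
    c=np.array(im['rotation']).T@(np.array(p)-np.array(im['origin'])); q=np.array(im['K'])@c
    return (q[:2]/q[2]).round().astype(int)
E
python3 - <<'E'
from h import *
s=arm.observe(); print({k:np.array(v) for k,v in s.items()}); print(R.from_rotvec(s['ee_rot']).as_matrix())
ims={c:get_image(c) for c in('top','side')}
for c,im in ims.items():
    cv2.imwrite(f'pics/{c}0.png',im['frame'][...,::-1]); print(c,np.array(im['origin']),np.array(im['rotation'])[:,2])
    for t in ['tin_left','mat','bowl','sauce_dish','clamp_jar']:
        for r in pinpoint(c,t): print(c,t,round(r['p'],2),np.array(r['point']),pix(im,r['point']))
E
```

```text
pics
{'clock': array(0.), 'joints': array([-1.3796,  0.4352,  0.025 ,  1.5741, -0.0116,  1.134 , -0.0751]), 'dq': array([ 0.0007, -0.0001, -0.0016,  0.0016,  0.0001, -0.0003, -0.0002]), 'joint_efforts': array([  0.0003, -66.7845,   0.9851, -31.4455,  -0.0607,   0.0428,
         0.0002]), 'position': array([0.1809, 0.598 , 0.404 ]), 'ee_rot': array([-0.9911,  1.3352,  0.9894]), 'force': array([ 0.5969,  0.6663, -0.0995]), 'ft_torque': array([ 0.0026, -0.0357,  0.0312]), 'width': array(1.0007)}
[[-0.0003 -0.9571  0.2896]
 [-0.0015  0.2896  0.9571]
 [-1.     -0.0002 -0.0016]]Traceback (most recent call last):
  File "<stdin>", line 5, in <module>
IndexError: too many indices for array: array is 1-dimensional, but 2 were indexed
```

```bash
sed -i "s/np.array(im\['rotation'\])/Rm(im)/g" h.py; cat >> h.py <<'E'
def Rm(im):
    r=np.array(im['rotation']); return r if r.ndim==2 else (R.from_rotvec(r) if r.size==3 else R.from_quat(r)).as_matrix()
E
python3 - <<'E'
from h import *
ims={c:get_image(c) for c in('top','side')}
for c,im in ims.items():
    cv2.imwrite(f'pics/{c}0.png',im['frame'][...,::-1]); print(c,np.array(im['origin']),im['rotation'],Rm(im)[:,2])
    W=cloud(im); print(np.nanmedian(W[...,2]))
    for t in ['tin_left','mat','bowl','sauce_dish','clamp_jar']:
        for r in pinpoint(c,t): print(c,t,round(r['p'],2),np.array(r['point']),pix(im,r['point']))
E
```

```text
top [0.3931 0.027  1.2845] [-2.1833  2.1531 -0.1217] [ 0.1074 -0.0038 -0.9942]
0.0006356639369562433
top tin_left 0.67 [0.4818 0.2083 0.0053] [213 227]
top tin_left 0.47 [ 0.5729 -0.346  -0.0031] [414 197]
top mat 0.96 [0.4838 0.0008 0.0011] [289 228]
top bowl 0.89 [0.6903 0.1269 0.0015] [245 153]
top sauce_dish 0.87 [ 0.575  -0.3448 -0.0004] [414 197]
top sauce_dish 0.45 [ 0.4842 -0.001   0.0022] [289 227]
top clamp_jar 0.64 [ 0.577   0.3651 -0.0019] [158 192]
top clamp_jar 0.27 [ 0.5726 -0.3468 -0.0026] [414 198]
side [ 0.028  -0.7144  0.7209] [-2.1557  0.6334 -0.3363] [ 0.4441  0.6572 -0.609 ]
-0.0010976410391880798
side tin_left 0.76 [0.4829 0.2056 0.0062] [216 180]
side mat 0.9 [ 0.4834  0.0017 -0.002 ] [263 230]
side bowl 0.88 [0.69   0.1283 0.0045] [307 170]
side sauce_dish 0.68 [ 0.5705 -0.3419  0.0002] [410 320]
side clamp_jar 0.78 [ 0.5784  0.3747 -0.0021] [218 140]
side clamp_jar 0.74 [0.4822 0.0045 0.0028] [261 228]
```

View pics/top0.png

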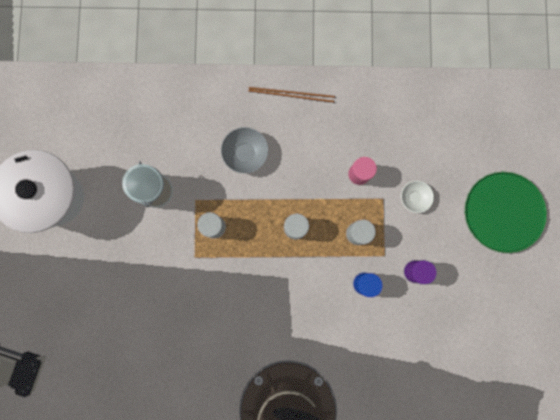

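View pics/side0.png

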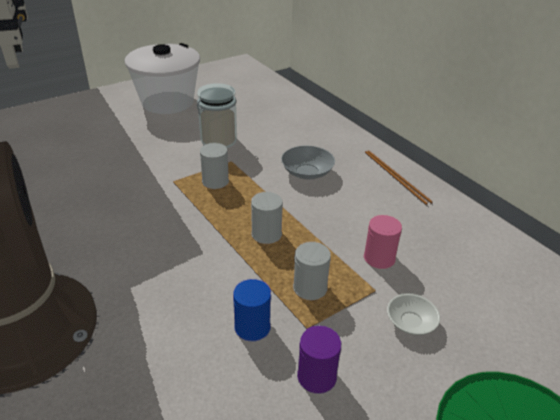

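```bash
cat >> h.py <<'E'
def tins(c='top'):
    im=get_image(c); W=cloud(im); hsv=cv2.cvtColor(im['frame'],cv2.COLOR_RGB2HSV)
    X,Y,Z=W[...,0],W[...,1],W[...,2]
    m=(Z>.07)&(Z<.1)&(X>.3)&(X<.6)&(abs(Y)<.29)
    n,l,st,ce=cv2.connectedComponentsWithStats(m.astype(np.uint8))
    for i in range(1,n):
        if st[i,4]>60:
            k=(l==i)&(Z>np.nanmedian(Z[l==i])-.006)
            (x,y),r=cv2.minEnclosingCircle(W[k][:,:2].astype(np.float32))
            print(c,'pix',ce[i].round(),st[i,4],'mean',W[k].mean(0),'circ',np.array([x,y,r]),'hsv',np.median(hsv[l==i],0))
    return im,W
E
python3 - <<'E'
from h import *
im,W=tins('top')
im2,W2=tins('side')
b=(W[...,2]>.027)&(W[...,2]<.045)&(abs(W[...,0]-.69)<.09)&(abs(W[...,1]-.127)<.09)
print('bowl',cv2.minEnclosingCircle(W[b][:,:2].astype(np.float32)))
j=(W[...,2]>.05)&(W[...,2]<.2)&(abs(W[...,0]-.577)<.1)&(abs(W[...,1]-.37)<.1)
print('jar',np.nanmin(W[j],0),np.nanmax(W[j],0))
cv2.imwrite('pics/crop.png',cv2.resize(im['frame'][140:310,180:450,::-1],None,fx=2.9,fy=2.9,interpolation=cv2.INTER_CUBIC))
E
```

```text
top pix [210. 225.] 477 mean [0.4827 0.2054 0.0897] circ [0.4832 0.2051 0.0314] hsv [ 75.   7. 169.]
top pix [296. 226.] 465 mean [ 0.4831 -0.0167  0.09  ] circ [ 0.4832 -0.0169  0.0309] hsv [ 73.   7. 170.]
top pix [362. 232.] 480 mean [ 0.47   -0.1868  0.0899] circ [ 0.4704 -0.1874  0.0309] hsv [ 73.   7. 169.]
top pix [370. 285.] 495 mean [ 0.3343 -0.2055  0.0859] circ [ 0.3338 -0.2061  0.0315] hsv [110. 193. 164.]
side pix [213. 153.] 484 mean [0.4785 0.2027 0.0873] circ [0.4814 0.2061 0.0333] hsv [ 68.    7.  149.5]
side pix [267. 204.] 674 mean [ 0.4788 -0.0196  0.0876] circ [ 0.48   -0.016   0.0331] hsv [ 68.   8. 150.]
side pix [312. 257.] 911 mean [ 0.4655 -0.1895  0.0876] circ [ 0.4672 -0.1867  0.0326] hsv [ 68.   8. 149.]
side pix [252. 296.] 1054 mean [ 0.3301 -0.2077  0.0838] circ [ 0.3318 -0.2052  0.0321] hsv [109. 208. 151.]
bowl ((0.6910760998725891, 0.1257931888103485), 0.06540846824645996)
jar [0.5211 0.3203 0.0505] [0.6371 0.4153 0.1564]
```

View pics/crop.png

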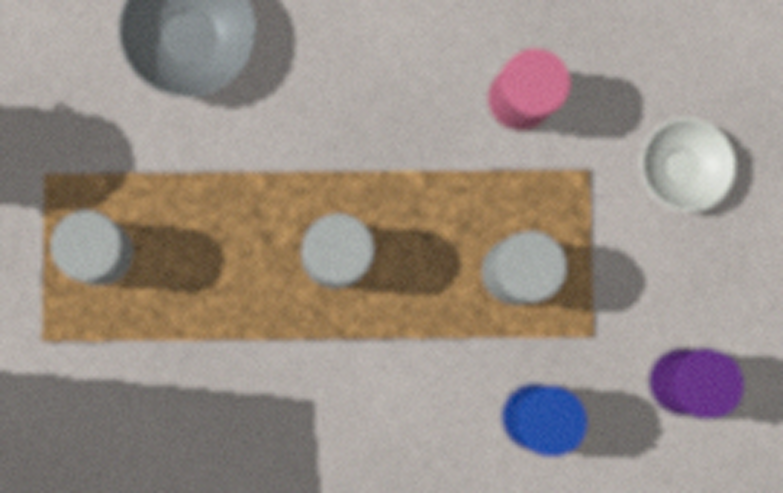

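Emit:
{"op": "arm_command", "data": {
  "motion": [
    [91.8,0,0,0,10.5,0,0],
    [91.8,0,0,0,10.5,0,0],
    [91.8,0,0,0,10.5,0,0],
    [91.8,0,0,0,10.5,0,0],
    [91.8,0,0,0,10.5,0,0]
  ],
  "newtons": 30
}}

```text
clock: 1.42
position: [0.181, 0.5982, 0.4048]
ee_rot: [-0.278, 1.553, 0.278]
force: [0.0, 0.3, 1.1]
width: 0.998
```

Emit:
{"op": "arm_command", "data": {
  "motion": [
    [91.8,0,0,0,10.5,0,0],
    [91.8,0,0,0,10.0,0,0],
    [91.8,0,-35,25,0,0,0],
    [91.8,0,-40,30,0,0,0],
    [91.8,0,-40,30,0,0,0]
  ]
}}

```text
clock: 2.05
position: [0.267, 0.4823, 0.4048]
ee_rot: [-0.003, 1.571, 0.003]
force: [0.5, 0.0, -0.0]
width: 0.997
```

Emit:
{"op": "arm_command", "data": {
  "motion": [
    [91.8,0,-45,35,0,0,0],
    [91.8,0,-45,35,0,0,0],
    [91.8,0,-45,35,0,0,0],
    [91.8,0,-45,35,0,0,0],
    [91.8,0,-45,35,0,0,0]
  ]
}}

```text
clock: 2.68
position: [0.4429, 0.2574, 0.4051]
ee_rot: [-0.002, 1.57, 0.003]
force: [0.8, 0.0, 0.4]
width: 1.002
```

Emit:
{"op": "arm_command", "data": {
  "motion": [
    [91.8,10,-35,27,0,0,0],
    [91.8,15,-17,13,0,0,0],
    [91.8,0,0,0,0,0,0],
    [91.8,0,0,0,0,0,0],
    [91.8,0,0,0,0,0,0]
  ]
}}

```text
clock: 3.3
position: [0.4817, 0.2083, 0.3802]
ee_rot: [-0.003, 1.57, 0.005]
force: [-0.7, 0.2, 0.1]
width: 1.001
```

```bash
cat >> h.py <<'E'
def forces(n=6):
    F=[]
    for i in range(n): F.append(arm.observe()['force']); get_image('side')
    F=np.array(F); s=arm.observe(); print('F',F.mean(0),F.std(0),'pos',np.array(s['position']),R.from_rotvec(s['ee_rot']).as_matrix().round(3).tolist(),s['width'],s['clock'],np.array(s['joints']))
E
python3 -c "
from h import *
forces()"
```

```text
F [-0.0889 -0.0402  0.2145] [0.4349 0.5813 0.3827] pos [0.482  0.2074 0.3799] [[0.0, -0.003, 1.0], [0.0, 1.0, 0.003], [-1.0, 0.0, 0.0]] 1.0017039461749384 3.6 [-0.89    0.3096  0.4927  1.8799 -0.173   0.9936 -0.3189]
```

Emit:
{"op": "arm_command", "data": {
  "motion": [
    [91.8,45,-2,1,0,0,0],
    [91.8,45,0,0,0,0,0],
    [91.8,40,0,0,0,0,0],
    [91.8,22,0,0,0,0,0],
    [91.8,10,0,0,0,0,0]
  ]
}}

```text
clock: 4.22
position: [0.4829, 0.205, 0.2166]
ee_rot: [-0.003, 1.572, 0.002]
force: [0.7, 0.7, 0.5]
width: 1.002
```

Emit:
{"op": "arm_command", "data": {
  "motion": [
    [50,0,0,0,0,0,0],
    [50,0,0,0,0,0,0],
    [50,0,0,0,0,0,0],
    [50,0,0,0,0,0,0],
    [50,0,0,0,0,0,0]
  ],
  "newtons": 30
}}

```text
clock: 4.85
position: [0.4831, 0.2052, 0.2185]
ee_rot: [-0.002, 1.57, 0.003]
force: [-1.8, 0.4, 8.0]
width: 0.678
```

Emit:
{"op": "arm_command", "data": {
  "motion": [
    [50,-8,0,0,0,0,0],
    [50,-16,0,0,0,0,0],
    [50,-16,0,0,0,0,0],
    [50,-12,0,0,0,0,0],
    [50,-4,0,0,0,0,0]
  ]
}}

```text
clock: 5.48
position: [0.4833, 0.2052, 0.2749]
ee_rot: [-0.002, 1.569, 0.003]
force: [0.0, 0.9, -4.6]
width: 0.679
```

Emit:
{"op": "arm_command", "data": {
  "motion": [
    [50,0,0,0,0,0,0],
    [50,0,0,0,0,0,0],
    [50,0,0,0,0,0,0],
    [50,0,0,0,0,0,0]
  ]
}}

```text
clock: 5.98
position: [0.4831, 0.205, 0.2734]
ee_rot: [-0.003, 1.571, 0.002]
force: [-0.3, -0.4, -4.9]
width: 0.683
```

```bash
python3 -c "
from h import *
forces(8)
im=get_image('side'); cv2.imwrite('pics/lift1.png',im['frame'][100:260,140:400,::-1].repeat(3,0).repeat(3,1))"
```

```text
F [-0.0718  0.0003 -4.7073] [0.3697 0.387  0.2385] pos [0.4831 0.2051 0.2737] [[0.0, -0.003, 1.0], [0.0, 1.0, 0.003], [-1.0, 0.0, 0.0]] 0.676882112461653 6.375 [-0.8293  0.4496  0.4398  1.9929 -0.2732  0.7558 -0.2246]
```

View pics/lift1.png

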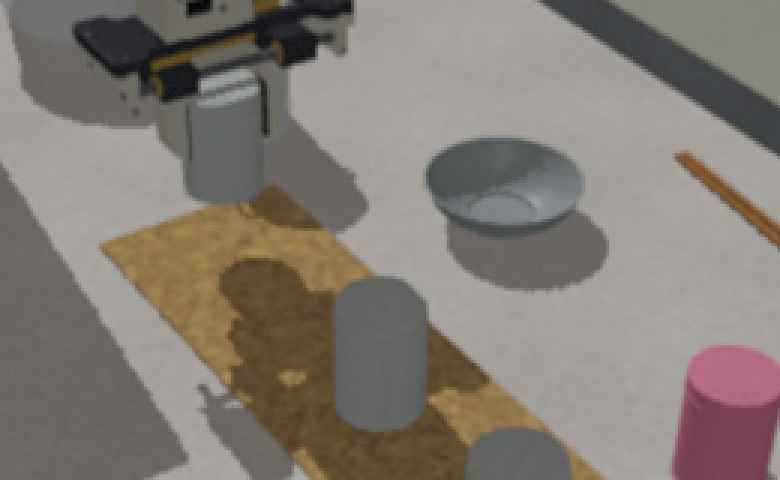

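Emit:
{"op": "arm_command", "data": {
  "motion": [
    [50,15,0,0,0,0,0],
    [50,18,0,0,0,0,0],
    [50,14,0,0,0,0,0],
    [50,5,0,0,0,0,0],
    [50,2,0,0,0,0,0]
  ]
}}

```text
clock: 7.05
position: [0.4832, 0.205, 0.2194]
ee_rot: [-0.002, 1.571, 0.002]
force: [1.1, -0.1, -5.5]
width: 0.68
```

Emit:
{"op": "arm_command", "data": {
  "motion": [
    [50,0.5,0,0,0,0,0],
    [50,0,0,0,0,0,0],
    [50,0,0,0,0,0,0]
  ]
}}

```text
clock: 7.42
position: [0.4832, 0.2052, 0.2196]
ee_rot: [-0.002, 1.57, 0.003]
force: [-0.0, 0.3, -5.0]
width: 0.681
```

Emit:
{"op": "arm_command", "data": {
  "motion": [
    [50,1,0,0,0,0,0],
    [50,0.5,0,0,0,0,0],
    [50,0.5,0,0,0,0,0],
    [50,0,0,0,0,0,0]
  ]
}}

```text
clock: 7.92
position: [0.4833, 0.205, 0.2184]
ee_rot: [-0.001, 1.57, 0.003]
force: [-4.4, -1.9, 13.8]
width: 0.676
```

Emit:
{"op": "arm_command", "data": {
  "motion": [
    [50,-1,0,0,0,0,0],
    [70,0,0,0,0,0,0],
    [91.8,0,0,0,0,0,0],
    [91.8,0,0,0,0,0,0],
    [91.8,0,0,0,0,0,0]
  ]
}}

```text
clock: 8.55
position: [0.4832, 0.2051, 0.2182]
ee_rot: [-0.002, 1.571, 0.002]
force: [-0.1, -0.1, -0.3]
width: 0.993
```

Emit:
{"op": "arm_command", "data": {
  "motion": [
    [91.8,-5,0,0,0,0,0],
    [91.8,-20,0,0,0,0,0],
    [91.8,-40,0,0,0,0,0],
    [91.8,-45,0,0,0,0,0],
    [91.8,-30,-30,0,0,0,0]
  ]
}}

```text
clock: 9.18
position: [0.4834, 0.1767, 0.3604]
ee_rot: [-0.004, 1.569, 0.006]
force: [-0.1, 0.1, -0.8]
width: 1.001
```

Emit:
{"op": "arm_command", "data": {
  "motion": [
    [91.8,0,-45,0,0,0,0],
    [91.8,0,-50,0,0,0,0],
    [91.8,0,-50,0,0,0,0],
    [91.8,0,-35,0,0,0,0],
    [91.8,0,-12,0,0,0,0]
  ]
}}

```text
clock: 9.8
position: [0.4835, -0.0192, 0.3587]
ee_rot: [0.0, 1.57, -0.001]
force: [-0.1, 0.7, -0.2]
width: 0.997
```

```bash
python3 -c "
from h import *
forces(4)
tins('side');tins('top')"
```

```text
F [-0.0146  0.3697 -0.0241] [0.5439 0.8171 0.2703] pos [ 0.4839 -0.0157  0.3582] [[-0.0, -0.004, 1.0], [0.001, 1.0, 0.004], [-1.0, 0.001, -0.0]] 0.999939224375854 10.0 [-0.5397  0.2742  0.5765  2.0031 -0.1881  0.9155  0.1389]
side pix [214. 153.] 488 mean [0.4798 0.2021 0.0872] circ [0.4817 0.2054 0.0332] hsv [ 68.   8. 155.]
side pix [267. 204.] 675 mean [ 0.4789 -0.0195  0.0874] circ [ 0.4804 -0.0152  0.0332] hsv [ 68.   8. 157.]
side pix [312. 257.] 910 mean [ 0.4654 -0.1895  0.0876] circ [ 0.4673 -0.1868  0.0331] hsv [ 68.   8. 103.]
side pix [252. 296.] 1055 mean [ 0.33   -0.2077  0.0837] circ [ 0.3314 -0.2052  0.032 ] hsv [109. 207. 157.]
top pix [210. 224.] 477 mean [0.4838 0.2052 0.0895] circ [0.4844 0.2057 0.0312] hsv [ 75.   7. 189.]
top pix [362. 232.] 483 mean [ 0.4701 -0.1867  0.09  ] circ [ 0.4702 -0.1869  0.0312] hsv [ 73.   7. 129.]
top pix [370. 285.] 490 mean [ 0.3342 -0.2055  0.0858] circ [ 0.3345 -0.2061  0.0312] hsv [110. 192. 183.]
```

Left tin is back, upright and within 2 mm. Now the middle one: 141 mm down.

Emit:
{"op": "arm_command", "data": {
  "motion": [
    [91.8,40,-1,-1,0,0,0],
    [91.8,40,0,0,0,0,0],
    [91.8,35,0,0,0,0,0],
    [91.8,17,0,0,0,0,0],
    [91.8,8,0,0,0,0,0]
  ]
}}

```text
clock: 10.72
position: [0.4826, -0.0169, 0.2172]
ee_rot: [-0.003, 1.572, 0.004]
force: [0.1, -0.1, 0.4]
width: 1.0
```

Emit:
{"op": "arm_command", "data": {
  "motion": [
    [50,0,0,0,0,0,0],
    [50,0,0,0,0,0,0],
    [50,0,0,0,0,0,0],
    [50,0,0,0,0,0,0],
    [50,0,0,0,0,0,0]
  ]
}}

```text
clock: 11.35
position: [0.483, -0.0179, 0.2187]
ee_rot: [-0.002, 1.57, 0.003]
force: [-2.2, 0.7, 7.5]
width: 0.662
```

Emit:
{"op": "arm_command", "data": {
  "motion": [
    [50,-8,0,0,0,0,0],
    [50,-16,0,0,0,0,0],
    [50,-16,0,0,0,0,0],
    [50,-12,0,0,0,0,0],
    [50,-4,0,0,0,0,0]
  ]
}}

```text
clock: 11.98
position: [0.483, -0.0179, 0.2754]
ee_rot: [-0.002, 1.569, 0.003]
force: [0.2, 0.5, -3.3]
width: 0.664
```

Emit:
{"op": "arm_command", "data": {
  "motion": [
    [50,0,0,0,0,0,0],
    [50,0,0,0,0,0,0],
    [50,0,0,0,0,0,0],
    [50,0,0,0,0,0,0]
  ]
}}

```text
clock: 12.48
position: [0.4827, -0.018, 0.274]
ee_rot: [-0.002, 1.571, 0.002]
force: [0.5, -0.2, -2.5]
width: 0.665
```

```bash
python3 -c "
from h import *
forces(8);tins('side')"
```

```text
F [-0.1076 -0.2563 -3.204 ] [0.4888 0.5781 0.7484] pos [ 0.4828 -0.0179  0.2742] [[0.0, -0.003, 1.0], [0.0, 1.0, 0.003], [-1.0, 0.0, 0.0]] 0.6678373192668351 12.875 [-0.4734  0.4006  0.5232  2.0948 -0.3008  0.7178  0.2472]
side pix [212. 152.] 394 mean [0.4799 0.205  0.0877] circ [0.48   0.2061 0.0336] hsv [ 68.   7. 160.]
side pix [268. 210.] 349 mean [ 0.4699 -0.0385  0.0891] circ [ 0.4748 -0.0299  0.0314] hsv [ 68.   8. 103.]
side pix [312. 257.] 913 mean [ 0.4654 -0.1894  0.0875] circ [ 0.4669 -0.1863  0.0324] hsv [ 68.   8. 103.]
side pix [252. 296.] 1051 mean [ 0.3301 -0.2078  0.0838] circ [ 0.3309 -0.2058  0.0324] hsv [109. 206. 160.]
```

Middle weighs about 3 N (light). Setting it down.

Emit:
{"op": "arm_command", "data": {
  "motion": [
    [50,15,0,0,0,0,0],
    [50,18,0,0,0,0,0],
    [50,14,0,0,0,0,0],
    [50,5,0,0,0,0,0],
    [50,2,0,0,0,0,0]
  ]
}}

```text
clock: 13.55
position: [0.4828, -0.018, 0.2199]
ee_rot: [-0.002, 1.571, 0.002]
force: [0.6, 0.0, -2.8]
width: 0.665
```

Emit:
{"op": "arm_command", "data": {
  "motion": [
    [50,1,0,0,0,0,0],
    [50,0.5,0,0,0,0,0],
    [50,0,0,0,0,0,0],
    [50,0,0,0,0,0,0]
  ]
}}

```text
clock: 14.05
position: [0.4828, -0.0179, 0.2189]
ee_rot: [-0.002, 1.57, 0.002]
force: [0.0, -0.4, -2.9]
width: 0.663
```

Emit:
{"op": "arm_command", "data": {
  "motion": [
    [50,0.5,0,0,0,0,0],
    [50,0.3,0,0,0,0,0],
    [50,0,0,0,0,0,0],
    [50,0,0,0,0,0,0]
  ]
}}

```text
clock: 14.55
position: [0.4828, -0.018, 0.2187]
ee_rot: [-0.001, 1.57, 0.003]
force: [-3.9, 1.1, 11.3]
width: 0.664
```

Emit:
{"op": "arm_command", "data": {
  "motion": [
    [50,-0.6,0,0,0,0,0],
    [70,0,0,0,0,0,0],
    [91.8,0,0,0,0,0,0],
    [91.8,0,0,0,0,0,0],
    [91.8,0,0,0,0,0,0]
  ]
}}

```text
clock: 15.18
position: [0.4828, -0.0179, 0.2185]
ee_rot: [-0.002, 1.571, 0.002]
force: [-0.3, -0.2, 0.6]
width: 0.994
```

Emit:
{"op": "arm_command", "data": {
  "motion": [
    [91.8,-5,0,0,0,0,0],
    [91.8,-20,0,0,0,0,0],
    [91.8,-40,0,0,0,0,0],
    [91.8,-45,0,0,0,0,0],
    [91.8,-30,-25,0,0,0,0]
  ]
}}

```text
clock: 15.8
position: [0.4831, -0.0419, 0.3606]
ee_rot: [-0.004, 1.569, 0.005]
force: [0.9, -0.4, -1.1]
width: 0.995
```

Emit:
{"op": "arm_command", "data": {
  "motion": [
    [91.8,0,-35,-3,0,0,0],
    [91.8,0,-40,-4,0,0,0],
    [91.8,0,-40,-4,0,0,0],
    [91.8,0,-22,-2,0,0,0],
    [91.8,0,-8,0,0,0,0]
  ]
}}

```text
clock: 16.42
position: [0.4698, -0.1893, 0.3588]
ee_rot: [-0.0, 1.571, 0.0]
force: [0.6, -0.3, 0.4]
width: 0.997
```

```bash
python3 -c "
from h import *
forces(4)
tins('side');tins('top')"
```

```text
F [ 0.0148 -0.2631 -0.268 ] [0.4026 1.1482 0.4571] pos [ 0.4704 -0.187   0.3585] [[-0.0, -0.004, 1.0], [0.001, 1.0, 0.004], [-1.0, 0.001, -0.0]] 0.9966759373009658 16.625 [-0.2263  0.3228  0.6443  1.9568 -0.2392  0.9377  0.54  ]
side pix [214. 153.] 486 mean [0.4798 0.2022 0.0873] circ [0.4815 0.2048 0.0335] hsv [ 68.   7. 158.]
side pix [266. 205.] 618 mean [ 0.4754 -0.0199  0.0874] circ [ 0.4801 -0.0169  0.0319] hsv [ 68.   8. 158.]
side pix [312. 257.] 908 mean [ 0.4653 -0.1896  0.0876] circ [ 0.4672 -0.1871  0.0324] hsv [ 68.   8. 158.]
side pix [252. 296.] 1057 mean [ 0.3302 -0.2077  0.0837] circ [ 0.3329 -0.2055  0.0326] hsv [109. 206. 160.]
top pix [210. 224.] 478 mean [0.4836 0.2055 0.0896] circ [0.4843 0.2059 0.0311] hsv [ 72.   7. 191.]
top pix [296. 226.] 465 mean [ 0.4828 -0.0168  0.0899] circ [ 0.4829 -0.0171  0.0309] hsv [ 72.   7. 192.]
top pix [358. 232.] 268 mean [ 0.4699 -0.1747  0.0898] circ [ 0.4705 -0.183   0.03  ] hsv [ 75.   7. 189.]
```

Emit:
{"op": "arm_command", "data": {
  "motion": [
    [91.8,40,0,0,0,0,0],
    [91.8,40,0,0,0,0,0],
    [91.8,35,0,0,0,0,0],
    [91.8,17,0,0,0,0,0],
    [91.8,8,0,0,0,0,0]
  ]
}}

```text
clock: 17.35
position: [0.4704, -0.1876, 0.2181]
ee_rot: [-0.002, 1.571, 0.003]
force: [0.6, -0.9, 0.1]
width: 1.0
```

Emit:
{"op": "arm_command", "data": {
  "motion": [
    [50,0,0,0,0,0,0],
    [50,0,0,0,0,0,0],
    [50,0,0,0,0,0,0],
    [50,0,0,0,0,0,0],
    [50,0,0,0,0,0,0]
  ]
}}

```text
clock: 17.98
position: [0.4704, -0.188, 0.2191]
ee_rot: [-0.002, 1.57, 0.002]
force: [-1.1, 0.7, 7.3]
width: 0.673
```

Emit:
{"op": "arm_command", "data": {
  "motion": [
    [50,-8,0,0,0,0,0],
    [50,-16,0,0,0,0,0],
    [50,-16,0,0,0,0,0],
    [50,-12,0,0,0,0,0],
    [50,-4,0,0,0,0,0]
  ]
}}

```text
clock: 18.6
position: [0.4705, -0.188, 0.2757]
ee_rot: [-0.002, 1.569, 0.002]
force: [0.2, -0.5, -2.2]
width: 0.673
```

Emit:
{"op": "arm_command", "data": {
  "motion": [
    [50,0,0,0,0,0,0],
    [50,0,0,0,0,0,0],
    [50,0,0,0,0,0,0],
    [50,0,0,0,0,0,0]
  ]
}}

```text
clock: 19.1
position: [0.4702, -0.188, 0.2743]
ee_rot: [-0.002, 1.571, 0.002]
force: [0.0, -0.1, -1.7]
width: 0.671
```

```bash
python3 -c "
from h import *
forces(12);tins('side')"
```

```text
F [-0.0647 -0.0709 -1.7403] [0.5887 0.5352 0.5076] pos [ 0.4703 -0.1879  0.2745] [[0.0, -0.003, 1.0], [0.0, 1.0, 0.003], [-1.0, 0.0, 0.0]] 0.6719273626543709 19.7 [-0.1573  0.444   0.5802  2.0434 -0.3524  0.7511  0.6427]
side pix [214. 153.] 488 mean [0.4798 0.2022 0.0873] circ [0.4815 0.2059 0.0334] hsv [ 68.   7. 161.]
side pix [265. 201.] 415 mean [ 0.4808 -0.0125  0.0878] circ [ 0.4809 -0.0147  0.032 ] hsv [ 68.   7. 163.]
side pix [314. 265.] 384 mean [ 0.4552 -0.2085  0.0882] circ [ 0.4635 -0.1942  0.03  ] hsv [ 68.   8. 106.]
side pix [252. 296.] 1063 mean [ 0.3302 -0.2076  0.0838] circ [ 0.3328 -0.2052  0.0323] hsv [109. 205. 163.]
```

Left 4.7 N, middle 3.2 N (σ of the mean ≈0.3), right 1.7 N: the left one is the heaviest. I put the right one back.

Emit:
{"op": "arm_command", "data": {
  "motion": [
    [50,15,0,0,0,0,0],
    [50,18,0,0,0,0,0],
    [50,14,0,0,0,0,0],
    [50,5,0,0,0,0,0],
    [50,2,0,0,0,0,0]
  ]
}}

```text
clock: 20.38
position: [0.4702, -0.1881, 0.2202]
ee_rot: [-0.002, 1.571, 0.002]
force: [0.0, -0.2, -1.2]
width: 0.672
```

Emit:
{"op": "arm_command", "data": {
  "motion": [
    [50,1,0,0,0,0,0],
    [50,0.5,0,0,0,0,0],
    [50,0.5,0,0,0,0,0],
    [50,0.3,0,0,0,0,0],
    [50,0,0,0,0,0,0]
  ]
}}

```text
clock: 21.0
position: [0.4704, -0.1881, 0.2191]
ee_rot: [-0.002, 1.57, 0.002]
force: [-3.4, 1.6, 10.5]
width: 0.674
```

Emit:
{"op": "arm_command", "data": {
  "motion": [
    [50,-0.6,0,0,0,0,0],
    [70,0,0,0,0,0,0],
    [91.8,0,0,0,0,0,0],
    [91.8,0,0,0,0,0,0],
    [91.8,0,0,0,0,0,0]
  ]
}}

```text
clock: 21.62
position: [0.4703, -0.188, 0.2188]
ee_rot: [-0.002, 1.571, 0.002]
force: [0.4, -0.1, -0.2]
width: 0.99
```

Emit:
{"op": "arm_command", "data": {
  "motion": [
    [91.8,-5,0,0,0,0,0],
    [91.8,-20,0,0,0,0,0],
    [91.8,-40,0,0,0,0,0],
    [91.8,-45,0,0,0,0,0],
    [91.8,-30,25,0,0,0,0]
  ]
}}

```text
clock: 22.25
position: [0.47, -0.1645, 0.3612]
ee_rot: [-0.0, 1.568, -0.002]
force: [1.2, 0.8, 0.1]
width: 1.001
```

Emit:
{"op": "arm_command", "data": {
  "motion": [
    [91.8,0,40,3,0,0,0],
    [91.8,0,50,3,0,0,0],
    [91.8,0,50,3,0,0,0],
    [91.8,0,50,3,0,0,0],
    [91.8,0,50,1,0,0,0]
  ]
}}

```text
clock: 22.88
position: [0.4824, 0.0786, 0.3593]
ee_rot: [-0.002, 1.57, 0.002]
force: [0.3, 0.6, -0.7]
width: 1.001
```

Emit:
{"op": "arm_command", "data": {
  "motion": [
    [91.8,0,50,0,0,0,0],
    [91.8,0,40,0,0,0,0],
    [91.8,0,26,0,0,0,0],
    [91.8,0,12,0,0,0,0],
    [91.8,0,0,0,0,0,0]
  ]
}}

```text
clock: 23.5
position: [0.4821, 0.2051, 0.3589]
ee_rot: [-0.003, 1.571, 0.002]
force: [0.1, -0.8, 1.4]
width: 1.005
```

```bash
python3 -c "
from h import *
forces(4)
tins('side');tins('top')"
```

```text
F [ 0.0477 -0.8874  0.1552] [0.373  0.407  0.7742] pos [0.4823 0.2036 0.359 ] [[0.0, -0.001, 1.0], [-0.0, 1.0, 0.001], [-1.0, -0.0, 0.0]] 0.9982105884577106 23.7 [-0.9189  0.3389  0.5449  1.9118 -0.2134  0.948  -0.273 ]
side pix [214. 153.] 493 mean [0.4797 0.2022 0.0872] circ [0.4822 0.2053 0.0335] hsv [ 68.   8. 152.]
side pix [267. 205.] 679 mean [ 0.4786 -0.0198  0.0874] circ [ 0.4814 -0.0173  0.0336] hsv [ 68.   8. 100.]
side pix [313. 257.] 909 mean [ 0.4664 -0.1893  0.0876] circ [ 0.4682 -0.1871  0.0324] hsv [68.  8. 99.]
side pix [252. 296.] 1056 mean [ 0.3302 -0.2077  0.0837] circ [ 0.3311 -0.2046  0.032 ] hsv [109. 207. 155.]
top pix [217. 225.] 147 mean [0.4831 0.1862 0.0897] circ [0.483  0.1915 0.0271] hsv [ 75.   7. 179.]
top pix [296. 226.] 466 mean [ 0.4828 -0.017   0.0899] circ [ 0.4831 -0.0169  0.031 ] hsv [ 72.   7. 127.]
top pix [362. 231.] 477 mean [ 0.4709 -0.1865  0.0901] circ [ 0.4708 -0.1868  0.0307] hsv [ 72.   7. 124.]
top pix [370. 285.] 494 mean [ 0.3343 -0.2055  0.0859] circ [ 0.3337 -0.2058  0.0316] hsv [110. 193. 186.]
```

Emit:
{"op": "arm_command", "data": {
  "motion": [
    [91.8,40,1.5,1,0,0,0],
    [91.8,40,0,0,0,0,0],
    [91.8,35,0,0,0,0,0],
    [91.8,17,0,0,0,0,0],
    [91.8,8,0,0,0,0,0]
  ]
}}

```text
clock: 24.42
position: [0.4833, 0.2063, 0.2185]
ee_rot: [-0.002, 1.571, 0.002]
force: [-0.0, 0.4, 0.1]
width: 0.996
```

Emit:
{"op": "arm_command", "data": {
  "motion": [
    [50,0,0,0,0,0,0],
    [50,0,0,0,0,0,0],
    [50,0,0,0,0,0,0],
    [50,0,0,0,0,0,0],
    [50,0,0,0,0,0,0]
  ],
  "newtons": 35
}}

```text
clock: 25.05
position: [0.4833, 0.2067, 0.2195]
ee_rot: [-0.002, 1.57, 0.003]
force: [-1.3, 1.3, 6.4]
width: 0.678
```

Emit:
{"op": "arm_command", "data": {
  "motion": [
    [50,-10,0,0,0,0,0],
    [50,-30,0,0,0,0,0],
    [50,-40,0,0,0,0,0],
    [50,-40,0,0,0,0,0],
    [50,-27,0,0,0,0,0]
  ]
}}

```text
clock: 25.68
position: [0.483, 0.2063, 0.3678]
ee_rot: [-0.002, 1.57, 0.002]
force: [0.6, 0.1, -4.9]
width: 0.678
```

```bash
python3 -c "
from h import *
forces(6)"
```

```text
F [ 0.2619 -0.207  -4.4252] [0.4438 0.382  1.2255] pos [0.4824 0.2065 0.3644] [[-0.002, -0.003, 1.0], [-0.001, 1.0, 0.003], [-1.0, -0.001, -0.002]] 0.6792028549682361 25.975 [-0.9325  0.3364  0.5571  1.9018 -0.2136  0.9646 -0.2745]
```

Held at about 4.7 N again. To the bowl: +208 mm x, −81 mm y.

Emit:
{"op": "arm_command", "data": {
  "motion": [
    [50,0,-6,15,0,0,0],
    [50,0,-11,28,0,0,0],
    [50,0,-14,35,0,0,0],
    [50,0,-14,37,0,0,0],
    [50,0,-14,37,0,0,0]
  ]
}}

```text
clock: 26.6
position: [0.6371, 0.1468, 0.3645]
ee_rot: [-0.003, 1.572, 0.001]
force: [0.1, 0.6, -4.8]
width: 0.681
```

Emit:
{"op": "arm_command", "data": {
  "motion": [
    [50,0,-11,28,0,0,0],
    [50,0,-8,20,0,0,0],
    [50,0,-3,8,0,0,0],
    [50,0,0,0,0,0,0],
    [50,0,0,0,0,0,0]
  ]
}}

```text
clock: 27.22
position: [0.6908, 0.1267, 0.3655]
ee_rot: [-0.002, 1.572, 0.003]
force: [0.1, 0.1, -4.5]
width: 0.679
```

Emit:
{"op": "arm_command", "data": {
  "motion": [
    [50,0,0,0,0,0,0],
    [50,0,0,0,0,0,0],
    [50,0,0,0,0,0,0],
    [50,0,0,0,0,0,0],
    [50,0,0,0,0,0,0]
  ]
}}

```text
clock: 27.85
position: [0.6913, 0.1262, 0.3659]
ee_rot: [-0.002, 1.571, 0.002]
force: [-0.6, -0.4, -4.9]
width: 0.673
```

```bash
python3 - <<'E'
from h import *
forces(6); tins('top')
for c in('top','side'):
    im=get_image(c); cv2.imwrite(f'pics/{c}9.png',im['frame'][...,::-1])
    for t in ['tin_left','bowl','sauce_dish','clamp_jar']:
        for r in pinpoint(c,t)[:3]: print(c,t,round(r['p'],2),np.array(r['point']),pix(im,r['point']))
W=cloud(im); m=(abs(W[...,0]-.69)<.035)&(abs(W[...,1]-.126)<.037)&(W[...,2]>.1)&(W[...,2]<.2)
print('tin underside approx',np.percentile(W[m][:,2],[1,5]))
E
```

```text
F [ 0.0724  0.1401 -4.7549] [0.447  0.4248 0.2382] pos [0.6914 0.1261 0.3658] [[-0.0, -0.003, 1.0], [0.0, 1.0, 0.003], [-1.0, 0.0, -0.0]] 0.6742352306788152 28.15 [-0.5736  0.6323  0.5412  1.4373 -0.3377  1.1652  0.0183]
top pix [296. 226.] 464 mean [ 0.4828 -0.017   0.09  ] circ [ 0.4832 -0.0171  0.0308] hsv [ 73.   7. 208.]
top pix [362. 231.] 479 mean [ 0.4709 -0.1866  0.09  ] circ [ 0.4713 -0.1873  0.031 ] hsv [ 73.   7. 206.]
top pix [370. 285.] 497 mean [ 0.3343 -0.2054  0.0861] circ [ 0.3344 -0.2059  0.0309] hsv [110. 192. 201.]
top tin_left 0.58 [ 0.4688 -0.1863  0.0058] [357 234]
top bowl 0.8 [0.6876 0.125  0.    ] [245 154]
top sauce_dish 0.6 [ 0.5703 -0.3464 -0.0007] [414 198]
top clamp_jar 0.97 [ 0.5771  0.3689 -0.0005] [156 192]
side tin_left 0.62 [0.6931 0.1264 0.1522] [312 115]
side tin_left 0.26 [0.5796 0.3749 0.0002] [218 139]
side bowl 0.87 [0.6921 0.1297 0.0021] [307 170]
side bowl 0.58 [ 0.5821  0.3761 -0.0034] [219 140]
side sauce_dish 0.9 [ 0.5712 -0.3414  0.0012] [410 320]
side clamp_jar 0.64 [0.5772 0.3733 0.0004] [217 139]
tin underside approx [0.149  0.1509]
```

View pics/side9.png

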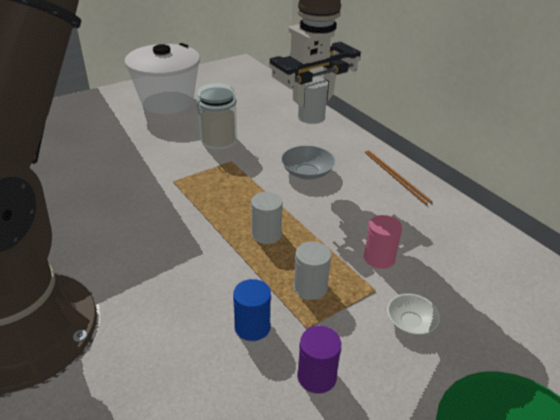

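The picture shows the left tin held upright over the bowl at pixel (312,105). The other two stand on the mat at (267,218) and (312,270), and the bowl, dish and jar have not moved.

```bash
python3 -c "
from cell import arm
print(arm.sign_off())"
```

```text
the job is handed in; nothing more can be done
None
```

I lifted the left, middle and right tins in turn, and the left one is the heaviest. The wrist force read about 4.7 N for the left, 3.2 N (±0.3) for the middle and 1.7 N for the right. I set each tin back where it stood, then picked the left one up again. At 28 s I handed the job in with that tin held over the middle of the bowl.

Last checks before handing in:
- **Held tin:** it weighs 4.75 N and is upright. It sits within about 3 mm of the bowl's centre, with its underside about 150 mm above the counter.
- **Other two tins:** both stand upright on the mat, within about 1 mm of their starting places.
- **Bowl, dish and jar:** all are within the few-millimetre measuring error of where they began.

No check failed. The middle tin's weight reading was the noisiest of the three, but it lies well below the heaviest's range. The networks gave a few low-confidence false matches, for example calling the jar a tin, and the depth data overruled them. The hand-in itself reports no verdict.

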